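Scrub out the mug with the bottle brush

TASK

Take the bottle brush out of its steel holder and scrub the inside of the mug with it: down to the bottom, up to about the rim, and down to the bottom once more. Then put the brush back in its holder, let go of it, and leave the mug standing upright where it is; do not disturb the glass tumbler.

Things in the scene. Friction and masses are not known exactly. Their poses are not given: they have to be found in the camera images.
- bottle_brush: Rigid bottle brush, 218 mm long, 0.09 kg, hanging upright in the holder. Origin: lower tip of the bristles, on the axis; z towards the handle. Heights from the tip: bristles 32 mm across (18 at the tip) to 90 mm, thin wire, round grey guard 84 mm across at 112-121 mm, steel ferrule, round wooden handle 24 mm across at 128-218 mm (middle 173), alike from all sides.
- brush_holder: Upright open steel cup that holds the brush, fixed: 120 mm tall, 68 mm across (foot 80), mouth 60 mm across inside, inner floor 6 mm up. Origin: centre of its underside, on the worktop; z up. The brush's guard rests on the rim: fully back, the brush is upright, its tip 8 mm above this origin.
- mug_bottom (a point): White mug with a handle, loose, 0.3 kg: 98 mm tall, 92 mm across at the rim, 70 at the foot; hollow about 80 mm across at the rim, 58 at the bottom. This point: centre of its inner floor, on its axis, 8 mm above the worktop; the rim is 90 mm above this point. z up; the handle points along -y, reaches 77 mm from the axis.
- glass_tumbler: Clear glass tumbler without a handle, loose, 81 mm across, 91 mm tall; to be left alone. Origin: centre of its underside; z up.
There are look-alikes about, which are no part of the job. Of the things like the bottle_brush, leave any that is purple; of the rest the larger one is meant.

How it is judged:
By the outcome, as a careful person would: the job done as asked, in the order asked, and still so for the second after the job is handed in, with the robot touching nothing.
It also fails if it takes over 48 s, if anything falls off the work surface, if the arm or the gripper's body presses on something with over 40 N, if the wrist force passes 120 N, or if a joint passes its speed limit or range.

ROBOT

A 6-joint arm with a two-finger parallel gripper is mounted at the origin on a cart in front of the work surface, level with it; the furniture and walls round the work are solid. World frame = base frame: x ahead of the robot, y to its left, z up, the work surface at z = 0. Lengths are in m, angles in rad, forces in N, time in s.
With the tool pointing down it reaches from about 0.25 to 0.8 m from the base axis. Payload 3.9 kg.
Tool frame: the origin (TCP) lies between the finger pads; the fingertips stand 11 mm ahead of it and the grasp point (between the pads) lies 8 mm behind it; z points along the fingers, y is the line along which they close (so a half turn about z gives the same grasp; the last joint's range is limited). The gripper opens to 85 mm and grips with 20 to 120 N. Pads are 22 mm wide; open, the fingers measure 114 mm over their backs; the gripper's body (76 mm by 85 mm) begins 54 mm behind the grasp point. The pads swing forward as they close: fully open they stand 13 mm farther back than shut.
Start: joints at [1.152, 0.26, -0.138, 1.173, 0, 1.571], TCP at [0.213, 0.48, 0.242] pointing down, gripper open.
Joint ranges: [-2.78, 2.78], [-0.83, 1.72], [-1.28, 1.37], [-1.9, 2.12], [-1.57, 1.48], [-3.14, 3.14]. Speed limits (rad/s): [2.57, 2.57, 3.14, 3.14, 3.14, 3.14].

INTERFACE

Orientations are given as a unit quaternion [w, x, y, z].
In Python, from bench import readout, snapshot, camera_model, ticket gives the robot as it stands.
- The arm moves only by the tool play_rows, never from a script. Its argument "targets" is a list of rows, each an object of numbers: "tx", "ty", "tz": the shift along the tool's x, y, z in mm; "twist": the turn about the tool's z in rad; "gripper": the finger opening in mm, from 0 to 85.4. In form: [{"tx": .., "ty": .., "tz": .., "twist": .., "gripper": ..}, ...]. A call has exactly 10 rows; each row is the pose to reach, as a shift and turn from the pose commanded when the call began, along the tool's axes at that moment; what a row does not reach only later rows make up. A row lasts 1/10 s, in which the tool goes at most 50 mm and 8.59 degrees, less where a joint would pass 70% of its speed; a pose out of reach is approached as far as the arm can. A call with a gripper value outside its range is refused whole. The fingers move at their own pace and stop on an object; the grip force is fixed at half the most. Time passes only in rows, so rows that repeat a pose let the fingers close, or fill a call up. It gives the time, the measured TCP pose, the force, the opening and the grip force at its end, in the units of the state.
- readout.observe(): the state, without advancing time (a new reading comes with each control period).
- snapshot(name): name is "side" or "top" or "wrist"; returns the picture (384x512x3 uint8, red, green, blue); there is no depth.
- camera_model(name): a dict with "vertical_fov" (degrees; the focal length in pixels is half the picture's height over the tangent of half this angle, whatever the lens; pixels are square), "cx", "cy" (the principal point, pixels), "camera_from_world" (4x4, takes a point from world to camera coordinates); the wrist camera has in their place "T_tool_cam" (4x4, takes a point from camera to tool coordinates, whose origin is the TCP and whose axes are the flange's). Camera axes: x right, y down, z forward; pixel columns grow to the right and rows downward; lengths in m; the calibration is good to about 2 mm. A picture is of the moment at which its call begins: read the wrist's pose just before it. camera_model takes no time and is no camera call.
- ticket.hand_in(): hands the job in; it is judged then, once.
The state is a dict: "time_s": time; "qpos": joint angles; "joint_velocities": joint speeds; "effort": joint torques, N m; "ee_pos": TCP position; "tcp_rot": TCP orientation; "force": force on the tool from outside, world axes, zero at the start; "torque": the same for the moment, N m; "grip_width": finger opening in m; "grip_force": force on a finger pad.
Only numpy, scipy, OpenCV 4.12 (cv2) and the standard library are available. Lean on these libraries where they do the work, as an engineer would, in place of code of your own. Each camera call takes 0.05 s, during which the arm holds its last target. There are 200 camera calls.

## Working session

There is one attempt and no reset: what is moved stays moved. The work goes in short steps, Python scripts to look and compute and a tool call to move; the robot and the scene stay as the last step left them, time stands still between calls to the robot, and variables do not carry over. Pictures are saved under pics/ and viewed, at most 10 in all, crops included, and the job is handed in when it is done.

Besides the shell and the picture viewer there is one more tool, called as name(argument=value, ...) on one line, values as JSON. play_rows: Moves the arm, as the interface text tells. Its arguments: {"type":"object","properties":{"targets":{"type":"array","items":{"type":"object","properties":{"tx":{"type":"number"},"ty":{"type":"number"},"tz":{"type":"number"},"twist":{"type":"number"},"gripper":{"type":"number"}}}}},"required":["targets"]}

```bash
mkdir -p pics; python3 - <<'E'
from bench import readout, snapshot, camera_model
import cv2,numpy as np
s=readout.observe()
print({k:np.round(v,3).tolist() for k,v in s.items()})
for n in("side","top"):
    im=snapshot(n); cv2.imwrite(f"pics/{n}0.png",im[:,:,::-1])
    m=camera_model(n); print({k:np.round(v,4).tolist() for k,v in m.items()})
print({k:np.round(v,4).tolist() for k,v in camera_model("wrist").items()})
E
```

```text
{'time_s': 0.0, 'qpos': [1.152, 0.261, -0.139, 1.173, -0.0, 1.571], 'joint_velocities': [-0.0, 0.003, 0.0, -0.002, -0.002, 0.002], 'effort': [0.0, -40.568, 25.392, 0.019, -0.0, -0.0], 'ee_pos': [0.213, 0.479, 0.241], 'tcp_rot': [-0.0, 0.208, 0.978, -0.001], 'force': [0.326, -0.822, 0.941], 'torque': [0.056, 0.027, -0.012], 'grip_force': 0.0, 'grip_width': 0.085}
{'vertical_fov': 49.0776, 'cx': 252.5626, 'cy': 187.7792, 'camera_from_world': [[0.9654, -0.2602, -0.0164, -0.4027], [-0.1772, -0.6087, -0.7734, 0.1735], [0.1912, 0.7495, -0.6338, 0.8938], [0.0, 0.0, 0.0, 1.0]]}
{'vertical_fov': 45.9269, 'cx': 248.3979, 'cy': 194.7237, 'camera_from_world': [[-0.019, -0.9998, 0.0109, 0.0911], [-0.9955, 0.0179, -0.0934, 0.441], [0.0932, -0.0127, -0.9956, 1.3053], [0.0, 0.0, 0.0, 1.0]]}
{'vertical_fov': 67.1261, 'cx': 253.7211, 'cy': 191.6327, 'T_tool_cam': [[-0.0004, -0.9648, -0.2628, 0.067], [1.0, -0.0002, -0.0007, -0.0014], [0.0006, -0.2628, 0.9648, -0.1308], [0.0, 0.0, 0.0, 1.0]]}
```

View pics/side0.png

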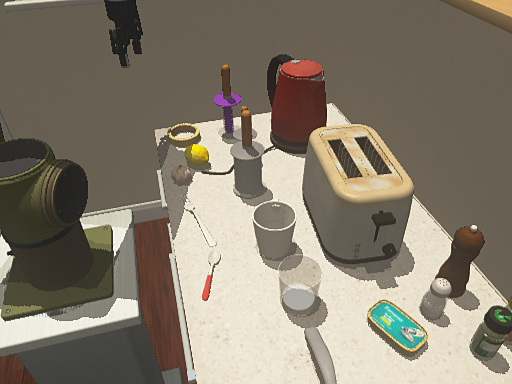

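View pics/top0.png

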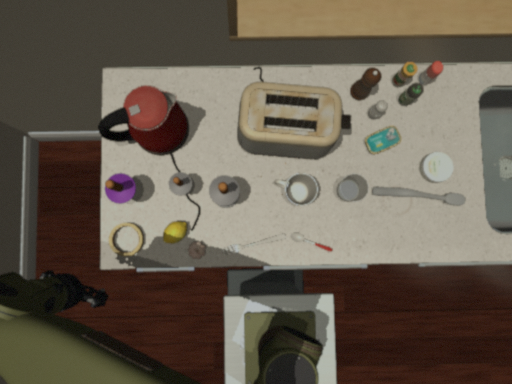

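The top view shows three brush-like things: purple at (120,188), a small grey one at (180,183) and a larger grey one at (226,190). The target should be the larger non-purple one, which is in side view at (247,150). The mug is at (300,190) in top and the tumbler at (350,188). I'll confirm with one enlarged crop.

```bash
python3 - <<'E'
import cv2,numpy as np
a=cv2.imread("pics/side0.png")[55:315,150:350]; b=cv2.imread("pics/top0.png")[155:225,95:375]
a=cv2.resize(a,None,fx=2.2,fy=2.2,interpolation=cv2.INTER_CUBIC)
b1=cv2.resize(b[:,:140],None,fx=2.5,fy=2.5,interpolation=cv2.INTER_CUBIC); b2=cv2.resize(b[:,140:],None,fx=2.5,fy=2.5,interpolation=cv2.INTER_CUBIC)
r=np.vstack([b1,b2]); c=np.zeros((600,800,3),np.uint8)
c[:a.shape[0],:a.shape[1]]=a; c[:r.shape[0],445:445+r.shape[1]]=r
cv2.imwrite("pics/crop1.png",c)
E
```

```text
(no output)
```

View pics/crop1.png

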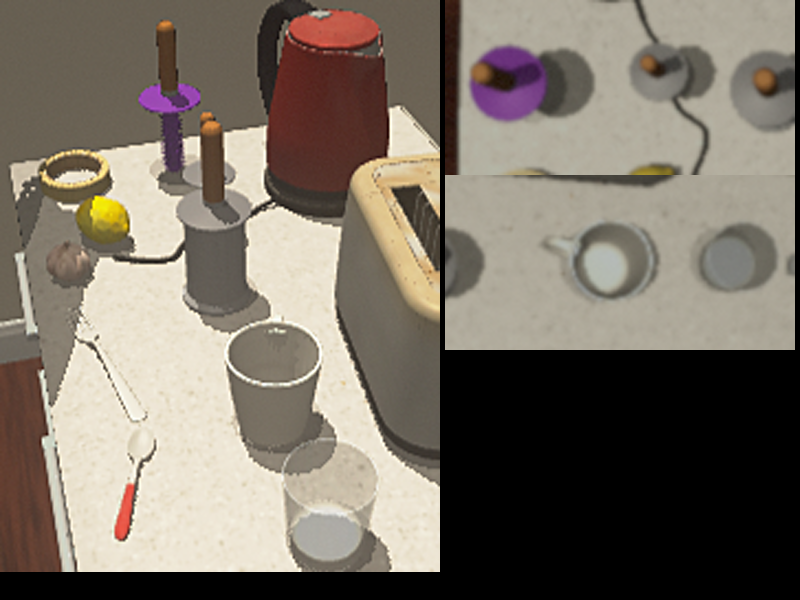

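The crop confirms it. The large grey-guard brush stands in the big steel holder, with the handle top at side (246,113) and guard at (247,150). The small grey one is half-hidden behind it, and the purple one is farther left. The mug rim is at side (274,215) and the tumbler rim at (300,271).

```bash
cat > h.py <<'E'
from bench import readout, snapshot, camera_model
import numpy as np
from scipy.spatial.transform import Rotation as R
def model(n,s=None):
    m=camera_model(n)
    if n=="wrist":
        q=s["tcp_rot"]; T=np.eye(4); T[:3,:3]=R.from_quat([q[1],q[2],q[3],q[0]]).as_matrix(); T[:3,3]=s["ee_pos"]
        C=np.linalg.inv(T@np.array(m["T_tool_cam"]))
    else: C=np.array(m["camera_from_world"])
    return C,192/np.tan(np.radians(m["vertical_fov"]/2)),m["cx"],m["cy"]
def plane(n,uv,z,s=None):
    C,f,cx,cy=model(n,s); Wc=np.linalg.inv(C)
    d=Wc[:3,:3]@[(uv[0]-cx)/f,(uv[1]-cy)/f,1]; o=Wc[:3,3]
    return o+d*(z-o[2])/d[2]
def proj(n,p,s=None):
    C,f,cx,cy=model(n,s); c=C[:3,:3]@np.array(p)+C[:3,3]
    return np.array([cx+f*c[0]/c[2],cy+f*c[1]/c[2]])
E
python3 - <<'E'
from h import *
for k,n,uv,z in [("brushtop","side",(246.4,112.7),.226),("guard","side",(246.8,150.5),.129),("brushtop","top",(223,187),.226),("guard","top",(225,191),.129),
("smalltop","top",(177,181),.18),("mug","side",(274.1,215.5),.098),("mug","top",(301.4,189),.098),("mugfoot","side",(274,252),.0),("tumbler","side",(299.5,271),.091),("tumbler","top",(351.8,189),.091),
("toasterL","top",(241,150),.19),("toasterR","top",(338,158),.1),("toasterR","top",(342,95),.19),("edge","top",(300,266),0)]:
    print(k,n,np.round(plane(n,uv,z),3))
E
```

```text
brushtop side [0.446 0.145 0.226]
guard side [0.442 0.138 0.129]
brushtop top [0.444 0.148 0.226]
guard top [0.444 0.147 0.129]
smalltop top [0.466 0.268 0.18 ]
mug side [ 0.448 -0.064  0.098]
mug top [ 0.449 -0.063  0.098]
mugfoot side [ 0.445 -0.076  0.   ]
tumbler side [ 0.45  -0.21   0.091]
tumbler top [ 0.447 -0.204  0.091]
toasterL top [0.543 0.102 0.19 ]
toasterR top [ 0.533 -0.167  0.1  ]
toasterR top [ 0.683 -0.164  0.19 ]
edge top [ 0.232 -0.065  0.   ]
```

Both cameras agree within 5 mm: holder at about (0.444, 0.147), mug at (0.449, -0.064), tumbler at (0.449, -0.207). I'm moving above the brush, turning the tool so that it closes along world y.

play_rows(targets=[{"tx": -15,"ty": -9,"tz": -15,"twist": -0.03,"gripper": 85},{"tx": -45,"ty": -27,"tz": -35,"twist": -0.08,"gripper": 85},{"tx": -85,"ty": -52,"tz": -50,"twist": -0.13,"gripper": 85},{"tx": -127,"ty": -77,"tz": -50,"twist": -0.19,"gripper": 85},{"tx": -169,"ty": -102,"tz": -50,"twist": -0.25,"gripper": 85},{"tx": -211,"ty": -128,"tz": -50,"twist": -0.3,"gripper": 85},{"tx": -253,"ty": -153,"tz": -50,"twist": -0.35,"gripper": 85},{"tx": -295,"ty": -179,"tz": -50,"twist": -0.4,"gripper": 85},{"tx": -330,"ty": -200,"tz": -50,"twist": -0.419,"gripper": 85},{"tx": -346,"ty": -210,"tz": -50,"twist": -0.419,"gripper": 85}])

```text
time_s: 1.1
ee_pos: [0.4455, 0.1442, 0.2919]
tcp_rot: [-0.0, 0.002, 1.0, -0.0]
force: [-0.7, -0.5, -0.1]
grip_width: 0.0853
grip_force: 0.0
```

```bash
python3 - <<'E'
from h import *
import cv2
s=readout.observe(); im=snapshot("wrist"); cv2.imwrite("pics/w1.png",im[:,:,::-1])
print(s["ee_pos"],s["tcp_rot"],s["time_s"],s["qpos"])
for p in [(.444,.147,.226),(.444,.147,.129),(.449,-.064,.098)]: print(proj("wrist",p,s))
E
```

```text
[0.44551836 0.14420468 0.29190072] [-4.48956550e-05  1.58697161e-03  9.99998625e-01 -4.79340350e-04] 1.1 [ 3.13619947e-01  1.45178677e-01 -1.57639543e-01  1.26836068e+00
 -8.83612182e-04  3.16794061e-01]
[259.3439684  208.40436363]
[257.78070684 178.68955537]
[ 73.85027654 177.57921381]
```

View pics/w1.png

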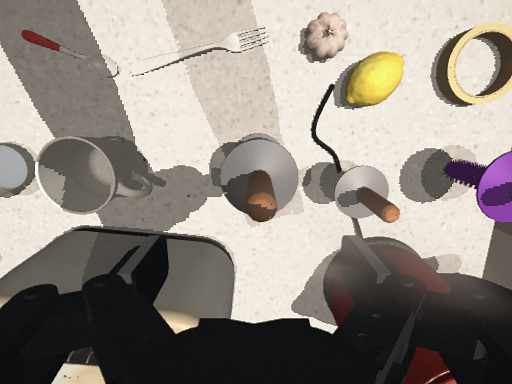

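The wrist view shows the brush handle top at (261,207) with its guard at (259,174), the mug rim centred near (77,175), and the tumbler at its left edge. This agrees with the other cameras to 3-4 mm. Now descending to grasp the handle.

play_rows(targets=[{"tx": 2.5,"ty": 4,"tz": 10,"twist": 0,"gripper": 85},{"tx": 2.5,"ty": 4,"tz": 28,"twist": 0,"gripper": 85},{"tx": 2.5,"ty": 4,"tz": 50,"twist": 0,"gripper": 85},{"tx": 2.5,"ty": 4,"tz": 72,"twist": 0,"gripper": 85},{"tx": 2.5,"ty": 4,"tz": 92,"twist": 0,"gripper": 85},{"tx": 2.5,"ty": 4,"tz": 106,"twist": 0,"gripper": 85},{"tx": 2.5,"ty": 4,"tz": 115,"twist": 0,"gripper": 85},{"tx": 2.5,"ty": 4,"tz": 118,"twist": 0,"gripper": 85},{"tx": 2.5,"ty": 4,"tz": 118,"twist": 0,"gripper": 50},{"tx": 2.5,"ty": 4,"tz": 118,"twist": 0,"gripper": 30}])

```text
time_s: 2.15
ee_pos: [0.442, 0.1515, 0.1749]
tcp_rot: [0.0, -0.0, 1.0, 0.0]
force: [0.9, -0.3, 0.0]
grip_width: 0.0582
grip_force: 0.0
```

play_rows(targets=[{"tx": 0,"ty": 0,"tz": 0,"twist": 0,"gripper": 10},{"tx": 0,"ty": 0,"tz": 0,"twist": 0,"gripper": 10},{"tx": 0,"ty": 0,"tz": 0,"twist": 0,"gripper": 10},{"tx": 0,"ty": 0,"tz": 0,"twist": 0,"gripper": 10},{"tx": 0,"ty": 0,"tz": 0,"twist": 0,"gripper": 10},{"tx": 0,"ty": 0,"tz": 0,"twist": 0,"gripper": 10},{"tx": 0,"ty": 0,"tz": 0,"twist": 0,"gripper": 10},{"tx": 0,"ty": 0,"tz": 0,"twist": 0,"gripper": 10},{"tx": 0,"ty": 0,"tz": 0,"twist": 0,"gripper": 10},{"tx": 0,"ty": 0,"tz": 0,"twist": 0,"gripper": 10}])

```text
time_s: 3.15
ee_pos: [0.4422, 0.1512, 0.1749]
tcp_rot: [0.001, -0.0, 1.0, 0.0]
force: [-0.5, -0.5, 5.0]
grip_width: 0.0228
grip_force: 58.8
```

play_rows(targets=[{"tx": 0,"ty": 0,"tz": -4,"twist": 0,"gripper": 10},{"tx": 0,"ty": 0,"tz": -14,"twist": 0,"gripper": 10},{"tx": 0,"ty": 0,"tz": -30,"twist": 0,"gripper": 10},{"tx": 0,"ty": 0,"tz": -50,"twist": 0,"gripper": 10},{"tx": 0,"ty": 0,"tz": -72,"twist": 0,"gripper": 10},{"tx": 0,"ty": 0,"tz": -94,"twist": 0,"gripper": 10},{"tx": 0,"ty": 0,"tz": -114,"twist": 0,"gripper": 10},{"tx": 0,"ty": 0,"tz": -128,"twist": 0,"gripper": 10},{"tx": 0,"ty": 0,"tz": -133,"twist": 0,"gripper": 10},{"tx": 0,"ty": 0,"tz": -135,"twist": 0,"gripper": 10}])

```text
time_s: 4.15
ee_pos: [0.4418, 0.1511, 0.3098]
tcp_rot: [0.0, -0.0, 1.0, 0.0]
force: [-1.1, -0.9, 0.1]
grip_width: 0.0228
grip_force: 58.7
```

```bash
python3 - <<'E'
from h import *
import cv2
s=readout.observe(); print(s["ee_pos"],s["force"],s["torque"])
ims=[cv2.resize(snapshot(n)[y0:y0+190,x0:x0+200,::-1],None,fx=2,fy=2,interpolation=cv2.INTER_CUBIC) for n,x0,y0 in(("side",160,20),("wrist",160,0))]
ims[1]=cv2.resize(snapshot("wrist")[0:300,:,::-1],None,fx=.78,fy=.78*380/234)if 0 else ims[1]
cv2.imwrite("pics/lift.png",np.hstack(ims))
p=np.array([s["ee_pos"][0],s["ee_pos"][1]])
z=s["ee_pos"][2]-.167
for h in(0,.09,.1165): print(h,proj("side",[*p,z+h]),proj("wrist",[*p,z+h],s))
E
```

```text
[0.44179673 0.15111004 0.30979134] [-1.14149917 -0.87191102  0.12740244] [-0.0406541  -0.02517406 -0.01046916]
0 [245.0586687  142.73179686] [254.89950122 179.14470881]
0.09 [243.94777135 109.00179855] [255.26549972 205.57685811]
0.1165 [243.59462643  98.27931616] [255.4361357  217.90006686]
```

View pics/lift.png

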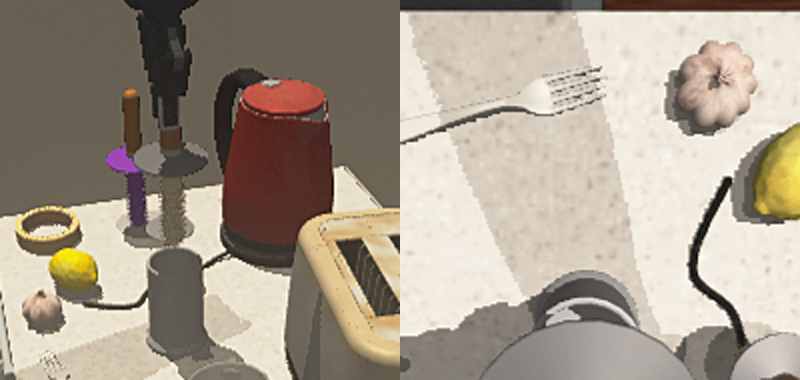

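The side view shows the brush held upright and straight: guard at (245.5,99.5), tip at (247,142.5). The empty holder mouth is centred near (247.5,150). I'll compare the brush and the holder with the same camera to get the return offset.

```bash
python3 - <<'E'
from h import *
print("guard",plane("side",(245.5,99.5),.2593+.0),"mouth",plane("side",(247.5,150),.12),"tip",plane("side",(247,142.5),.143))
print("mug",plane("side",(274.1,215.5),.098))
s=readout.observe(); print("mugw", s["ee_pos"])
E
```

```text
guard [0.44440322 0.14433918 0.2593    ] mouth [0.44757084 0.15240169 0.12      ] tip [0.44640666 0.15045533 0.143     ]
mug [ 0.44768955 -0.06398229  0.098     ]
mugw [0.44145343 0.15099059 0.30894379]
```

play_rows(targets=[{"tx": 0,"ty": -5,"tz": 0,"twist": 0,"gripper": 10},{"tx": 0,"ty": -20,"tz": 0,"twist": 0,"gripper": 10},{"tx": -1,"ty": -45,"tz": 0,"twist": 0,"gripper": 10},{"tx": -2,"ty": -76,"tz": 0,"twist": 0,"gripper": 10},{"tx": -3,"ty": -110,"tz": 0,"twist": 0,"gripper": 10},{"tx": -3.5,"ty": -144,"tz": 0,"twist": 0,"gripper": 10},{"tx": -3.5,"ty": -174,"tz": 0,"twist": 0,"gripper": 10},{"tx": -3.5,"ty": -198,"tz": 0,"twist": 0,"gripper": 10},{"tx": -3.5,"ty": -210,"tz": 0,"twist": 0,"gripper": 10},{"tx": -3.5,"ty": -213,"tz": 0,"twist": 0,"gripper": 10}])

```text
time_s: 5.25
ee_pos: [0.4448, -0.0629, 0.3088]
tcp_rot: [-0.001, 0.001, 1.0, 0.0]
force: [-0.8, 1.7, -1.8]
grip_width: 0.0227
grip_force: 58.8
```

```bash
python3 - <<'E'
from h import *
import cv2
s=readout.observe(); print(s["ee_pos"],s["force"])
a=snapshot("side")[80:280,180:380,::-1]; b=snapshot("wrist")[90:290,150:350,::-1]
cv2.imwrite("pics/mug.png",cv2.resize(np.hstack([a,b]),None,fx=2,fy=2,interpolation=cv2.INTER_CUBIC))
p=s["ee_pos"]; print(proj("side",[p[0],p[1],p[2]-.167]),proj("side",[p[0],p[1],.098]))
E
```

```text
[ 0.44481302 -0.06287144  0.30875067] [-0.80274237  1.68325131 -1.84243994]
[272.91210537 199.41865699] [272.61020486 215.41043907]
```

View pics/mug.png

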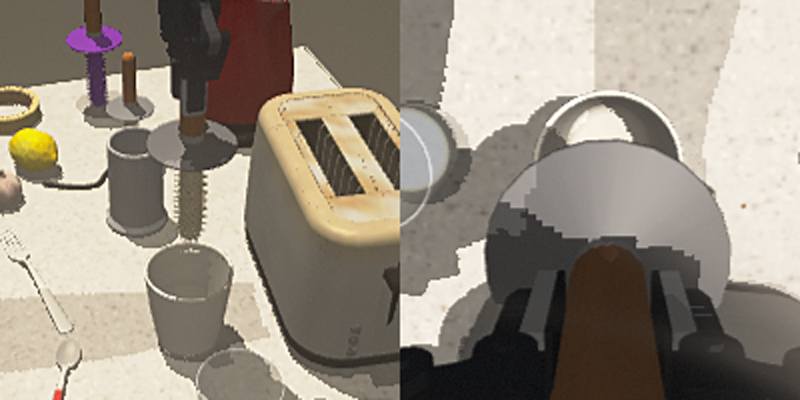

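The brush is centred over the mug: tip at side (274.5,199), rim centre at (274.3,215.3). Descending.

play_rows(targets=[{"tx": 0,"ty": 0,"tz": 6,"twist": 0,"gripper": 10},{"tx": 0,"ty": 0,"tz": 20,"twist": 0,"gripper": 10},{"tx": 0,"ty": 0,"tz": 40,"twist": 0,"gripper": 10},{"tx": 0,"ty": 0,"tz": 62,"twist": 0,"gripper": 10},{"tx": 0,"ty": 0,"tz": 84,"twist": 0,"gripper": 10},{"tx": 0,"ty": 0,"tz": 104,"twist": 0,"gripper": 10},{"tx": 0,"ty": 0,"tz": 119,"twist": 0,"gripper": 10},{"tx": 0,"ty": 0,"tz": 127,"twist": 0,"gripper": 10},{"tx": 0,"ty": 0,"tz": 130,"twist": 0,"gripper": 10},{"tx": 0,"ty": 0,"tz": 131,"twist": 0,"gripper": 10}])

```text
time_s: 6.35
ee_pos: [0.4454, -0.0615, 0.1783]
tcp_rot: [0.0, -0.001, 1.0, 0.0]
force: [0.8, -0.0, -1.4]
grip_width: 0.0225
grip_force: 58.8
```

play_rows(targets=[{"tx": 0,"ty": 0,"tz": 0.5,"twist": 0,"gripper": 10},{"tx": 0,"ty": 0,"tz": 1,"twist": 0,"gripper": 10},{"tx": 0,"ty": 0,"tz": 1.5,"twist": 0,"gripper": 10},{"tx": 0,"ty": 0,"tz": 1.5,"twist": 0,"gripper": 10},{"tx": 0,"ty": 0,"tz": 2,"twist": 0,"gripper": 10},{"tx": 0,"ty": 0,"tz": 2,"twist": 0,"gripper": 10},{"tx": 0,"ty": 0,"tz": 2.5,"twist": 0,"gripper": 10},{"tx": 0,"ty": 0,"tz": 2.5,"twist": 0,"gripper": 10},{"tx": 0,"ty": 0,"tz": 2.5,"twist": 0,"gripper": 10},{"tx": 0,"ty": 0,"tz": 2.5,"twist": 0,"gripper": 10}])

```text
time_s: 7.35
ee_pos: [0.4452, -0.0619, 0.1758]
tcp_rot: [-0.0, -0.0, 1.0, 0.0]
force: [-0.3, -1.2, -0.2]
grip_width: 0.0227
grip_force: 58.8
```

play_rows(targets=[{"tx": 0,"ty": 0,"tz": 0.5,"twist": 0,"gripper": 10},{"tx": 0,"ty": 0,"tz": 0.5,"twist": 0,"gripper": 10},{"tx": 0,"ty": 0,"tz": 1,"twist": 0,"gripper": 10},{"tx": 0,"ty": 0,"tz": 1,"twist": 0,"gripper": 10},{"tx": 0,"ty": 0,"tz": 1,"twist": 0,"gripper": 10},{"tx": 0,"ty": 0,"tz": 1.5,"twist": 0,"gripper": 10},{"tx": 0,"ty": 0,"tz": 1.5,"twist": 0,"gripper": 10},{"tx": 0,"ty": 0,"tz": 1.5,"twist": 0,"gripper": 10},{"tx": 0,"ty": 0,"tz": 1.5,"twist": 0,"gripper": 10},{"tx": 0,"ty": 0,"tz": 1.5,"twist": 0,"gripper": 10}])

```text
time_s: 8.35
ee_pos: [0.4453, -0.0619, 0.1744]
tcp_rot: [0.0, -0.0, 1.0, -0.0]
force: [-0.1, -0.2, -0.4]
grip_width: 0.0225
grip_force: 59.0
```

play_rows(targets=[{"tx": 0,"ty": 0,"tz": 0.5,"twist": 0,"gripper": 10},{"tx": 0,"ty": 0,"tz": 0.5,"twist": 0,"gripper": 10},{"tx": 0,"ty": 0,"tz": 1,"twist": 0,"gripper": 10},{"tx": 0,"ty": 0,"tz": 1,"twist": 0,"gripper": 10},{"tx": 0,"ty": 0,"tz": 1,"twist": 0,"gripper": 10},{"tx": 0,"ty": 0,"tz": 1.5,"twist": 0,"gripper": 10},{"tx": 0,"ty": 0,"tz": 1.5,"twist": 0,"gripper": 10},{"tx": 0,"ty": 0,"tz": 1.5,"twist": 0,"gripper": 10},{"tx": 0,"ty": 0,"tz": 1.5,"twist": 0,"gripper": 10},{"tx": 0,"ty": 0,"tz": 1.5,"twist": 0,"gripper": 10}])

```text
time_s: 9.35
ee_pos: [0.4461, -0.062, 0.1742]
tcp_rot: [0.001, -0.0, 1.0, -0.0]
force: [-2.5, 0.1, 10.8]
grip_width: 0.0226
grip_force: 60.0
```

Bottom contact felt at TCP z 0.1742 (10.8 N). Now stroking up to about the rim and back down.

play_rows(targets=[{"tx": 0,"ty": 0,"tz": -4,"twist": 0,"gripper": 10},{"tx": 0,"ty": 0,"tz": -14,"twist": 0,"gripper": 10},{"tx": 0,"ty": 0,"tz": -28,"twist": 0,"gripper": 10},{"tx": 0,"ty": 0,"tz": -44,"twist": 0,"gripper": 10},{"tx": 0,"ty": 0,"tz": -60,"twist": 0,"gripper": 10},{"tx": 0,"ty": 0,"tz": -74,"twist": 0,"gripper": 10},{"tx": 0,"ty": 0,"tz": -84,"twist": 0,"gripper": 10},{"tx": 0,"ty": 0,"tz": -89,"twist": 0,"gripper": 10},{"tx": 0,"ty": 0,"tz": -90,"twist": 0,"gripper": 10},{"tx": 0,"ty": 0,"tz": -90,"twist": 0,"gripper": 10}])

```text
time_s: 10.35
ee_pos: [0.445, -0.0619, 0.2625]
tcp_rot: [-0.0, -0.0, 1.0, 0.0]
force: [0.8, -0.1, -0.4]
grip_width: 0.023
grip_force: 58.9
```

play_rows(targets=[{"tx": 0,"ty": 0,"tz": 0,"twist": 0,"gripper": 10},{"tx": 0,"ty": 0,"tz": 8,"twist": 0,"gripper": 10},{"tx": 0,"ty": 0,"tz": 22,"twist": 0,"gripper": 10},{"tx": 0,"ty": 0,"tz": 40,"twist": 0,"gripper": 10},{"tx": 0,"ty": 0,"tz": 58,"twist": 0,"gripper": 10},{"tx": 0,"ty": 0,"tz": 73,"twist": 0,"gripper": 10},{"tx": 0,"ty": 0,"tz": 82,"twist": 0,"gripper": 10},{"tx": 0,"ty": 0,"tz": 86,"twist": 0,"gripper": 10},{"tx": 0,"ty": 0,"tz": 88,"twist": 0,"gripper": 10},{"tx": 0,"ty": 0,"tz": 89,"twist": 0,"gripper": 10}])

```text
time_s: 11.35
ee_pos: [0.4456, -0.062, 0.1743]
tcp_rot: [0.0, -0.0, 1.0, -0.0]
force: [-0.7, 0.0, 4.9]
grip_width: 0.0224
grip_force: 59.3
```

play_rows(targets=[{"tx": 0,"ty": 0,"tz": 0,"twist": 0,"gripper": 10},{"tx": 0,"ty": 0,"tz": 0.5,"twist": 0,"gripper": 10},{"tx": 0,"ty": 0,"tz": 0.5,"twist": 0,"gripper": 10},{"tx": 0,"ty": 0,"tz": 1,"twist": 0,"gripper": 10},{"tx": 0,"ty": 0,"tz": 1,"twist": 0,"gripper": 10},{"tx": 0,"ty": 0,"tz": 1,"twist": 0,"gripper": 10},{"tx": 0,"ty": 0,"tz": 1,"twist": 0,"gripper": 10},{"tx": 0,"ty": 0,"tz": 1,"twist": 0,"gripper": 10},{"tx": 0,"ty": 0,"tz": 1,"twist": 0,"gripper": 10},{"tx": 0,"ty": 0,"tz": 1,"twist": 0,"gripper": 10}])

```text
time_s: 12.35
ee_pos: [0.4463, -0.0621, 0.1743]
tcp_rot: [0.001, -0.0, 1.0, -0.0]
force: [-1.1, -0.6, 8.5]
grip_width: 0.0228
grip_force: 59.8
```

Bottom reached again (8.5 N). Lifting out and carrying back to the holder.

play_rows(targets=[{"tx": 0,"ty": 0,"tz": -4,"twist": 0,"gripper": 10},{"tx": 0,"ty": 0,"tz": -14,"twist": 0,"gripper": 10},{"tx": 0,"ty": 0,"tz": -32,"twist": 0,"gripper": 10},{"tx": 0,"ty": 0,"tz": -53,"twist": 0,"gripper": 10},{"tx": 0,"ty": 0,"tz": -75,"twist": 0,"gripper": 10},{"tx": 0,"ty": 0,"tz": -97,"twist": 0,"gripper": 10},{"tx": 0,"ty": 0,"tz": -118,"twist": 0,"gripper": 10},{"tx": 0,"ty": 0,"tz": -131,"twist": 0,"gripper": 10},{"tx": 0,"ty": 0,"tz": -137,"twist": 0,"gripper": 10},{"tx": 0,"ty": 0,"tz": -138,"twist": 0,"gripper": 10}])

```text
time_s: 13.35
ee_pos: [0.4456, -0.062, 0.3115]
tcp_rot: [0.001, -0.0, 1.0, -0.0]
force: [-0.4, 0.2, 0.2]
grip_width: 0.0223
grip_force: 58.9
```

play_rows(targets=[{"tx": 0,"ty": 5,"tz": 0,"twist": 0,"gripper": 10},{"tx": 0,"ty": 20,"tz": 0,"twist": 0,"gripper": 10},{"tx": 1,"ty": 45,"tz": 0,"twist": 0,"gripper": 10},{"tx": 1,"ty": 76,"tz": 0,"twist": 0,"gripper": 10},{"tx": 2,"ty": 110,"tz": 0,"twist": 0,"gripper": 10},{"tx": 2,"ty": 144,"tz": 0,"twist": 0,"gripper": 10},{"tx": 2,"ty": 174,"tz": 0,"twist": 0,"gripper": 10},{"tx": 2,"ty": 198,"tz": 0,"twist": 0,"gripper": 10},{"tx": 2,"ty": 210,"tz": 0,"twist": 0,"gripper": 10},{"tx": 2,"ty": 213,"tz": 0,"twist": 0,"gripper": 10}])

```text
time_s: 14.35
ee_pos: [0.4427, 0.152, 0.31]
tcp_rot: [-0.001, -0.001, 1.0, -0.0]
force: [-0.1, -0.5, -0.6]
grip_width: 0.0228
grip_force: 58.9
```

```bash
python3 - <<'E'
from h import *
import cv2
s=readout.observe(); print(s["ee_pos"],s["force"])
a=snapshot("side")[60:260,180:380,::-1]; b=snapshot("wrist")[90:290,150:350,::-1]
cv2.imwrite("pics/back.png",cv2.resize(np.hstack([a,b]),None,fx=2,fy=2,interpolation=cv2.INTER_CUBIC))
p=s["ee_pos"]; print(proj("side",[p[0],p[1],p[2]-.167]),proj("side",[p[0],p[1],.12]))
E
```

```text
[0.44267692 0.15197274 0.30997563] [-0.11644897 -0.49216696 -0.57800983]
[245.32515795 142.41741749] [245.58475996 150.42010831]
```

View pics/back.png

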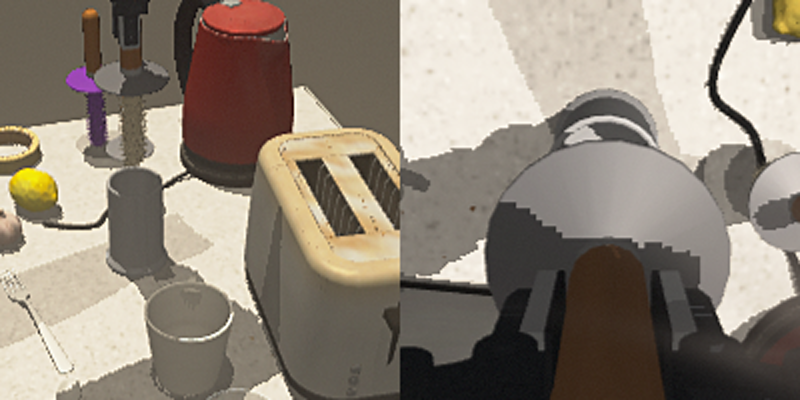

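The brush is aligned over the holder: mouth centre at (247.5,150), tip at (246.5,143.5). The mug stands unmoved at (274,215). Lowering the brush.

play_rows(targets=[{"tx": 0,"ty": 0,"tz": 6,"twist": 0,"gripper": 10},{"tx": 0,"ty": 0,"tz": 20,"twist": 0,"gripper": 10},{"tx": 0,"ty": 0,"tz": 40,"twist": 0,"gripper": 10},{"tx": 0,"ty": 0,"tz": 62,"twist": 0,"gripper": 10},{"tx": 0,"ty": 0,"tz": 84,"twist": 0,"gripper": 10},{"tx": 0,"ty": 0,"tz": 104,"twist": 0,"gripper": 10},{"tx": 0,"ty": 0,"tz": 119,"twist": 0,"gripper": 10},{"tx": 0,"ty": 0,"tz": 128,"twist": 0,"gripper": 10},{"tx": 0,"ty": 0,"tz": 132,"twist": 0,"gripper": 10},{"tx": 0,"ty": 0,"tz": 134,"twist": 0,"gripper": 10}])

```text
time_s: 15.45
ee_pos: [0.4433, 0.1506, 0.1767]
tcp_rot: [0.0, 0.0, 1.0, -0.0]
force: [0.6, -0.0, -0.3]
grip_width: 0.0227
grip_force: 58.9
```

play_rows(targets=[{"tx": 0,"ty": 0,"tz": 0.5,"twist": 0,"gripper": 10},{"tx": 0,"ty": 0,"tz": 1,"twist": 0,"gripper": 10},{"tx": 0,"ty": 0,"tz": 1,"twist": 0,"gripper": 10},{"tx": 0,"ty": 0,"tz": 1.5,"twist": 0,"gripper": 10},{"tx": 0,"ty": 0,"tz": 1.5,"twist": 0,"gripper": 10},{"tx": 0,"ty": 0,"tz": 1.5,"twist": 0,"gripper": 10},{"tx": 0,"ty": 0,"tz": 2,"twist": 0,"gripper": 10},{"tx": 0,"ty": 0,"tz": 2,"twist": 0,"gripper": 10},{"tx": 0,"ty": 0,"tz": 2,"twist": 0,"gripper": 10},{"tx": 0,"ty": 0,"tz": 2,"twist": 0,"gripper": 10}])

```text
time_s: 16.45
ee_pos: [0.4433, 0.1511, 0.1749]
tcp_rot: [0.0, -0.0, 1.0, 0.0]
force: [-0.2, -0.8, 0.1]
grip_width: 0.023
grip_force: 59.0
```

play_rows(targets=[{"tx": 0,"ty": 0,"tz": 0.7,"twist": 0,"gripper": 10},{"tx": 0,"ty": 0,"tz": 0.7,"twist": 0,"gripper": 10},{"tx": 0,"ty": 0,"tz": 0.7,"twist": 0,"gripper": 10},{"tx": 0,"ty": 0,"tz": 0.7,"twist": 0,"gripper": 30},{"tx": 0,"ty": 0,"tz": 0.7,"twist": 0,"gripper": 40},{"tx": 0,"ty": 0,"tz": 0.7,"twist": 0,"gripper": 60},{"tx": 0,"ty": 0,"tz": 0.7,"twist": 0,"gripper": 85},{"tx": 0,"ty": 0,"tz": 0.7,"twist": 0,"gripper": 85},{"tx": 0,"ty": 0,"tz": 0.7,"twist": 0,"gripper": 85},{"tx": 0,"ty": 0,"tz": 0.7,"twist": 0,"gripper": 85}])

```text
time_s: 17.45
ee_pos: [0.4432, 0.1511, 0.1741]
tcp_rot: [-0.0, -0.0, 1.0, -0.0]
force: [-0.2, -0.0, -0.7]
grip_width: 0.0849
grip_force: 0.0
```

play_rows(targets=[{"tx": 0,"ty": 0,"tz": 0,"twist": 0,"gripper": 85},{"tx": 0,"ty": 0,"tz": -3,"twist": 0,"gripper": 85},{"tx": 0,"ty": 0,"tz": -10,"twist": 0,"gripper": 85},{"tx": 0,"ty": 0,"tz": -25,"twist": 0,"gripper": 85},{"tx": 0,"ty": 0,"tz": -45,"twist": 0,"gripper": 85},{"tx": 0,"ty": 0,"tz": -68,"twist": 0,"gripper": 85},{"tx": 0,"ty": 0,"tz": -92,"twist": 0,"gripper": 85},{"tx": 0,"ty": 0,"tz": -112,"twist": 0,"gripper": 85},{"tx": 0,"ty": 0,"tz": -125,"twist": 0,"gripper": 85},{"tx": 0,"ty": 0,"tz": -130,"twist": 0,"gripper": 85}])

```text
time_s: 18.45
ee_pos: [0.444, 0.1513, 0.3062]
tcp_rot: [0.002, -0.0, 1.0, 0.001]
force: [1.1, 0.2, 0.6]
grip_width: 0.0852
grip_force: 0.0
```

```bash
python3 - <<'E'
from h import *
import cv2
a=snapshot("side")[60:320,150:350,::-1]; b=snapshot("wrist")[90:350,120:320,::-1]
cv2.imwrite("pics/end.png",cv2.resize(np.hstack([a,b]),None,fx=2,fy=2,interpolation=cv2.INTER_CUBIC))
E
```

```text
(no output)
```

View pics/end.png

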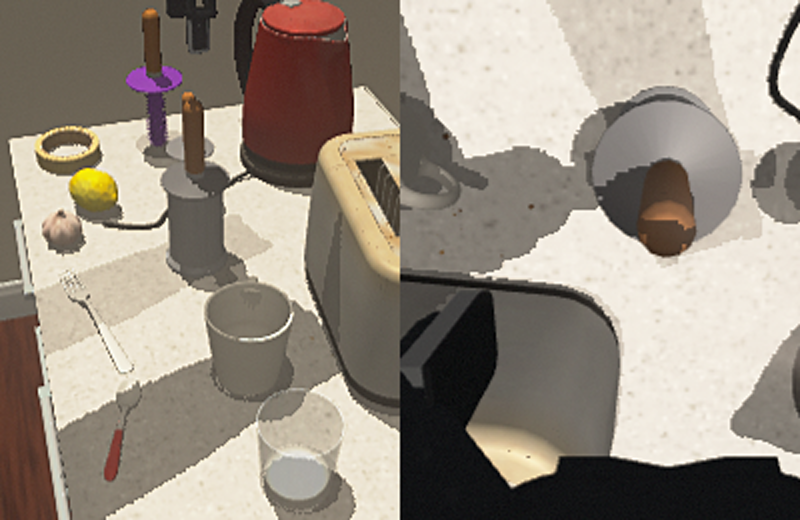

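The brush sits upright and seated in its holder, with the guard at side (247,151). The mug at (274,216) and the tumbler at (300,271) have not moved. The gripper is clear above.

```bash
python3 -c "
from bench import ticket
print(ticket.hand_in())"
```

```text
the job is handed in; nothing more can be done
None
```

The mug was scrubbed down to the bottom, up to about the rim, and down to the bottom again. The brush is back in its holder and released, the mug and tumbler show no movement in the last picture, and the job was handed in at about 18.6 s.

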